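# Turn the drying stone over with the spatula

### The job

The round drying stone on the rubber mat is damp underneath: pick up the spatula, lift one edge of the stone with its blade and tip it right over so that the moulded face is up, lying flat and wholly on the mat. Keep the gripper off the stone and do not carry the stone up high, it chips. Then lay the spatula flat on the ledge, clear of the stone, and let go; leave the other things where they are.

Things in the scene. Friction and masses are not known exactly. Their poses are not given: they have to be found in the camera images.
- mat: dark silicone drying mat fixed on the ledge, 190 mm (its x) by 320 mm (its y) by 4 mm thick; origin at the centre of its underside; its top is 4 mm above the ledge (z = 0). Grippy: a stone tipped up at one edge pivots on its opposite edge without sliding. Along its y, both ways, a strip 180 mm wide is free (but for the stone) to 0.33 m from its centre
- stone: flat round pale drying stone, 90 mm across, 12 mm thick, about 60 g, lying on the mat. Origin at the centre of the face that is underneath at the start (the moulded face, with a small boss and eight short rays); its z axis points from there towards the plain face: up at the start, down once turned over
- stone_center (a point): middle of the stone's thickness, on its axis, 6 mm from either face. The stone's rims are bevelled: each flat face is 68 mm across and the bevel rises 4 mm over the outer 11 mm, so a 2 mm blade lying on the mat goes about 5 mm under the rim before it touches
- spatula: spatula, 180 mm long, about 120 g, lying flat on the ledge. Origin under the middle of the handle, level with the blade's underside; +x points to the blade, z up. Grey handle: x -50 to +50 mm, 22 mm wide (y), 6 to 36 mm high, with a small foot down to 0 at its rear end and a neck down to the blade at x 44 to 60 mm
- spatula_tip (a point): middle of the blade's front edge, on its underside, 130 mm ahead of the spatula's origin. The blade is flat steel, 60 mm wide, 2 mm thick, from x = 45 to 130 mm, underside at height 0
- dispenser: black plastic pill dispenser with a press button on top, 65 x 85 x 61 mm; origin at the centre of its underside; leave alone
- ring_cone: white ceramic ring cone on a round foot 60 mm across, 68 mm tall; origin at the centre of its underside; leave alone
- tumbler: blue-grey ceramic tumbler, 72 mm across, 95 mm tall, upright and empty; origin at the centre of its underside; leave alone
- magnifier: round hand magnifier lying flat, 72 mm across, 9 mm thick; its handle runs 118 mm along its own -y from the origin, which is under the lens centre; leave alone
- hair_clip: stainless hair clip lying flat, 62 x 16 x 11 mm, long along its y; origin under its middle; leave alone
- comb: red acrylic comb lying flat, 150 x 35 x 5 mm, long along its x; origin under its middle; leave alone
Things that resemble listed ones, but are neither listed nor needed, are in the scene too. Of the things like the spatula, leave any that is blue; of the rest the larger one is meant.

How it is judged:
On the way, in this order (a step that is already met when the one before it is completed fails the run):
1. the stone is tipped up steeply, leaning on the spatula (angle between stone's own z axis and vertical between 0.6 and 2.2 rad and contact force between spatula and stone above 0.03 N), for 0.1 s.
2. the stone lies turned over (angle between stone's own z axis and vertical above 3 rad), for 0.2 s.
At the end, for the whole second after the job is handed in: The stone lies still and flat on the mat, turned over (within 0.14 rad), its centre within 60 mm (mat x) and 125 mm (mat y) of the mat's centre, so at most about 10 mm of its rim overhangs; the spatula lies flat (within 0.2 rad) and still on the ledge or mat, not touching the stone, released (angle between stone's own z axis and vertical above 3 rad and x of stone_center in the frame of mat between -0.06 and 0.06 m and y of stone_center in the frame of mat between -0.125 and 0.125 m and height (world z) of stone_center below 0.014 m and linear speed of each of stone, spatula below 0.02 m/s and angle between spatula's own z axis and vertical below 0.2 rad and height (world z) of spatula below 0.015 m and contact force between spatula and stone below 0.03 N and contact force between the fingers and spatula below 0.1 N).
It fails at once if the gripper or arm touches the stone (contact force between any of the fingers, the arm and stone above 0.3 N).
It fails at once if the stone's middle is lifted more than 120 mm above the ledge (height (world z) of stone_center above 0.12 m).
It fails at once if a bystander is moved more than 25 mm or toppled (distance of any of dispenser, ring_cone, tumbler, magnifier, hair_clip, comb from where it was at the start of the episode above 0.025 m or angle between any of dispenser, ring_cone, tumbler, magnifier, hair_clip, comb's own z axis and vertical above 0.5 rad).
It also fails if it takes over 64 s, if anything falls off the work surface, if the arm or the gripper's body presses on something with over 40 N, if the wrist force passes 120 N, or if a joint passes its speed limit or range.

### The arm

A 7-joint arm with a two-finger parallel gripper is mounted at the origin on the work surface. World frame = base frame: x ahead of the robot, y to its left, z up, the work surface at z = 0. Lengths are in m, angles in rad, forces in N, time in s.
With the tool pointing down it reaches from about 0.425 to 0.925 m from the base axis. Payload 6.8 kg.
Tool frame: the origin (TCP) lies at the very end of the fingers, on their centre line; the grasp point (between the pads) lies 19 mm behind it; z points along the fingers, y is the line along which they close (so a half turn about z gives the same grasp; the last joint's range is limited). The gripper opens to 85 mm and grips with 20 to 120 N. Pads are 22 mm wide; open, the fingers measure 114 mm over their backs; the gripper's body (76 mm by 85 mm) begins 54 mm behind the grasp point. The pads swing forward as they close: fully open they stand 13 mm farther back than shut.
Start: joints at [-1.218, 0.477, 0.022, 1.555, -0.011, 1.109, -0.083], TCP at [0.3, 0.605, 0.231] pointing down, gripper open.
Joint ranges: [-2.96, 2.96], [-0.34, 2.1], [-1.41, 1.46], [0.24, 2.44], [-1.37, 4.51], [0.17, 1.92], [-2.96, 2.96]. Speed limits (rad/s): [2.39, 2.39, 3.14, 3.14, 3.14, 3.14, 3.14].

### API

Orientations are given as a rotation vector (axis times angle).
In Python, from bench import monitor, optics, r gives the robot as it stands.
- The arm moves only by the shell command python3 -m crank 'ROWS' [OPENING] [FORCE]. ROWS is JSON, a list of rows, each a list of 2 entries, a list of its own where there are three numbers: the shift along the tool's x, y, z in cm, then the turn, a rotation vector about the tool's x, y, z in rad. A call has 1 to 5 rows; each row shifts and turns the commanded pose from where the row before left it, along the tool's axes as they then stand; what a row does not reach is not made up. A row lasts 1/10 s, in which the tool goes at most 50 mm and 8.59 degrees, less where a joint would pass 70% of its speed; a pose out of reach is approached as far as the arm can. A call is refused whole if a number of a shift passes 5 or a number of a turn 0.15, either way. A call with a gripper value outside its range is refused whole. OPENING is the finger opening in cm, from 0 to 8.54, set as the call begins (- or left out, the last holds). The fingers move at their own pace and stop on an object; FORCE is the grip in N (left out, the last holds). Time passes only in rows, so rows that do not move let the fingers close. It gives the time, the measured TCP pose, the force, the opening and the grip force at its end, in the units of the state.
- monitor.get_obs(): the state, without advancing time (a new reading comes with each control period).
- optics.grab_frame(name): name is "scene" or "top" or "wrist"; returns (picture, depth): 400x640x3 uint8, red, green, blue; 400x640 float32, m along the optical axis (not along the pixel's ray), 0 where there is no reading.
- optics.camera_model(name): a dict with "vertical_fov" (degrees; the focal length in pixels is half the picture's height over the tangent of half this angle, whatever the lens; pixels are square), "cx", "cy" (the principal point, pixels), "R" (3x3) and "t" (3): a world point X has camera coordinates R X + t; the wrist camera has in their place "hand_eye" (4x4, takes a point from camera to tool coordinates, whose origin is the TCP and whose axes are the flange's). Camera axes: x right, y down, z forward; pixel columns grow to the right and rows downward; lengths in m; the calibration is good to about 2 mm. A picture is of the moment at which its call begins: read the wrist's pose just before it. camera_model takes no time and is no camera call.
- r.hand_in(): hands the job in; it is judged then, once.
The state is a dict: "clock": time; "joints": joint angles; "qvel": joint speeds; "tau": joint torques, N m; "tcp_pos": TCP position; "orientation": TCP orientation; "contact_force": force on the tool from outside, world axes, zero at the start; "moment": the same for the moment, N m; "grip_width": finger opening in m; "gripper_force": force on a finger pad.
Only numpy, scipy, OpenCV 4.12 (cv2) and the standard library are available. Lean on these libraries where they do the work, as an engineer would, in place of code of your own. Each camera call takes 0.05 s, during which the arm holds its last target. There are 200 camera calls.

## Working session

There is one attempt and no reset: what is moved stays moved. The work goes in short steps, Python scripts to look and compute and a shell command to move; the robot and the scene stay as the last step left them, time stands still between calls to the robot, and variables do not carry over. Pictures are saved under pics/ and viewed, at most 10 in all, crops included, and the job is handed in when it is done.

```bash
ls; mkdir -p pics; cat > h.py <<'E'
import numpy as np, cv2
from bench import monitor, optics, r
from scipy.spatial.transform import Rotation as R
def grab(n):
    o=monitor.get_obs(); im,d=optics.grab_frame(n); np.savez(f'{n}.npz',im=im,d=d,p=o['tcp_pos'],o=o['orientation']); return im,d
def pts(n,uv):
    z=np.load(f'{n}.npz'); m=optics.camera_model(n); f=200/np.tan(np.radians(m['vertical_fov'])/2)
    out=[]
    for u,v in uv:
        w=z['d'][v-1:v+2,u-1:u+2]; w=w[w>0]
        if len(w)==0: out.append([np.nan]*3); continue
        q=np.median(w); c=np.array([(u-m['cx'])/f*q,(v-m['cy'])/f*q,q])
        if 'R' in m: X=np.array(m['R']).T@(c-np.array(m['t']))
        else:
            H=np.array(m['hand_eye']); X=R.from_rotvec(z['o']).apply(H[:3,:3]@c+H[:3,3])+z['p']
        out.append(X)
    return np.array(out).round(4)
def save(im,f,box=None,s=1):
    if box: im=im[box[1]:box[3],box[0]:box[2]]
    cv2.imwrite('pics/'+f,cv2.resize(im[...,::-1],None,fx=s,fy=s,interpolation=cv2.INTER_CUBIC))
E
python3 - <<'E'
from h import *
a,_=grab('top'); save(a,'top.png'); b,_=grab('scene'); save(b,'scene.png')
print(monitor.get_obs()); print(optics.camera_model('top'),optics.camera_model('wrist'))
E
```

```text
pics
{'clock': 0.1, 'joints': array([-1.21814153,  0.47775972,  0.02233004,  1.55631794, -0.01152683,
        1.10931062, -0.08312134]), 'qvel': array([-1.26465842e-03, -9.99630172e-04, -9.31397084e-05, -2.49435293e-03,
        2.33940358e-04, -2.62693967e-03,  1.46678872e-03]), 'tau': array([ 4.82171512e-03, -5.97763681e+01,  1.61390103e+00, -2.81956208e+01,
        1.27660541e-02,  5.10145153e-03,  1.45474485e-05]), 'tcp_pos': array([0.29988351, 0.60414266, 0.23040896]), 'orientation': array([-7.17303009e-01, -3.05830859e+00,  2.58013782e-03]), 'contact_force': array([0.34655269, 0.46291209, 0.16976187]), 'moment': array([-0.01571728,  0.00587987, -0.01061827]), 'gripper_force': 0.0, 'grip_width': 0.08533654563346833}
{'vertical_fov': 52.50047734434776, 'cx': 314.2754261084096, 'cy': 202.9306911853269, 'R': array([[ 0.0142763 , -0.99989641, -0.00182958],
       [-0.98691148, -0.01379691, -0.16067163],
       [ 0.16062974,  0.00409943, -0.98700622]]), 't': array([-0.06907858,  0.55105603,  1.39280577])} {'vertical_fov': 70.8607956118435, 'cx': 322.4891961119434, 'cy': 199.67097650920934, 'hand_eye': array([[-5.43879068e-04, -9.60061104e-01, -2.79789889e-01,
         7.02443596e-02],
       [ 9.99999822e-01, -5.90314920e-04,  8.17021038e-05,
         4.93122671e-04],
       [-2.43603158e-04, -2.79789794e-01,  9.60061254e-01,
        -1.42301340e-01],
       [ 0.00000000e+00,  0.00000000e+00,  0.00000000e+00,
         1.00000000e+00]])}
```

View pics/top.png

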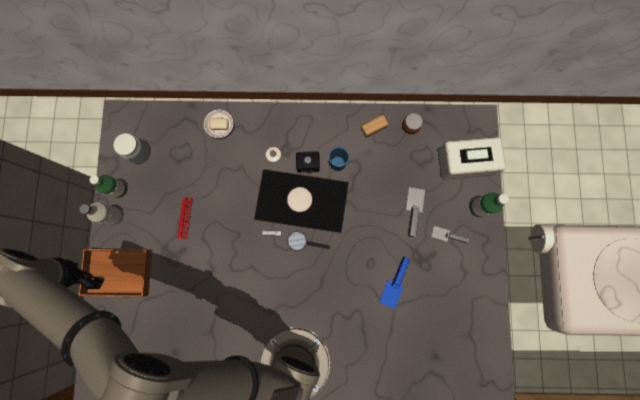

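View pics/scene.png

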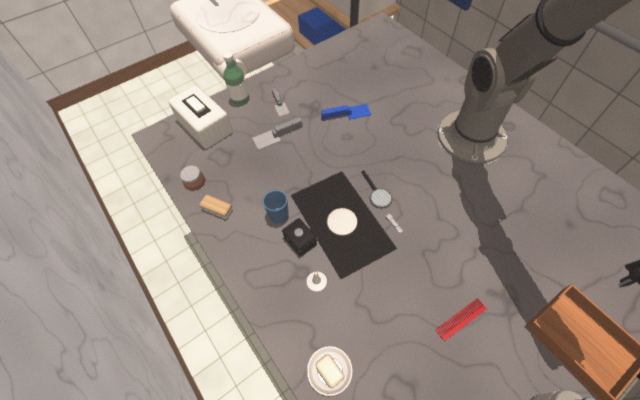

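The top view shows three spatulas: blue at (397,280), which is excluded, a small grey one at (450,235), and a larger grey one at (415,210). The larger grey one fits. The stone is at (300,199) on the mat, whose corners are about (263,170), (348,181), (341,232) and (255,221). The magnifier is at (297,241), the clip at (271,233), the dispenser at (307,161) and the tumbler at (339,159). I'll confirm with a crop and measure.

```bash
python3 - <<'E'
from h import *
z=np.load('top.npz'); save(z['im'],'crop.png',(245,140,475,260),3.4)
print(pts('top',[(415,210),(415,192),(413,228),(416,205),(440,234),(300,199),(263,170),(348,181),(341,232),(255,221),(324,245),(297,241),(271,233),(307,161),(339,159),(185,218)]))
E
```

```text
[[ 5.326e-01 -4.190e-01  3.810e-02]
 [ 6.046e-01 -4.296e-01  2.200e-03]
 [ 4.686e-01 -4.108e-01  3.610e-02]
 [ 5.566e-01 -4.323e-01  1.000e-03]
 [ 4.519e-01 -5.159e-01  1.300e-03]
 [ 5.705e-01 -9.200e-03  1.510e-02]
 [ 6.797e-01  1.304e-01  1.700e-03]
 [ 6.432e-01 -1.844e-01 -1.300e-03]
 [ 4.540e-01 -1.591e-01  1.600e-03]
 [ 4.898e-01  1.531e-01 -2.000e-04]
 [ 4.061e-01 -9.810e-02  6.800e-03]
 [ 4.191e-01 -1.200e-03  6.000e-03]
 [ 4.462e-01  9.270e-02  8.800e-03]
 [ 7.004e-01 -3.330e-02  6.070e-02]
 [ 7.246e-01 -1.504e-01  5.400e-03]
 [ 4.970e-01  4.076e-01  1.300e-03]]
```

View pics/crop.png

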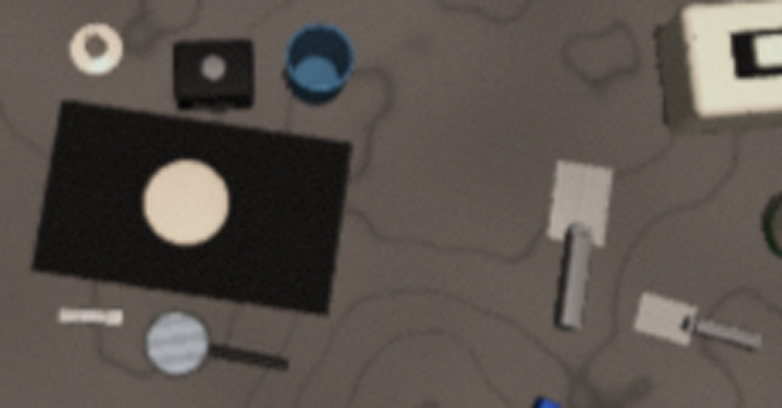

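```bash
cat >> h.py <<'E'
def plane(n,uv,h):
    m=optics.camera_model(n); f=200/np.tan(np.radians(m['vertical_fov'])/2); out=[]
    if 'R' in m: A=np.array(m['R']).T; c0=-A@np.array(m['t'])
    else:
        z=np.load(f'{n}.npz'); H=np.array(m['hand_eye']); Q=R.from_rotvec(z['o']).as_matrix(); A=Q@H[:3,:3]; c0=Q@H[:3,3]+z['p']
    for u,v in uv:
        d=A@np.array([(u-m['cx'])/f,(v-m['cy'])/f,1]); out.append(c0+d*(h-c0[2])/d[2])
    return np.array(out).round(4)
def tool():
    o=monitor.get_obs(); return o['tcp_pos'],R.from_rotvec(o['orientation'])
def down(yaw):  # tool z down, tool x at world angle yaw (deg)
    c,s=np.cos(np.radians(yaw)),np.sin(np.radians(yaw)); return R.from_matrix(np.array([[c,s,0],[s,-c,0],[0,0,-1]]))
def plan(way,p=None,q=None):  # way: list of (pos,Rot,n)
    if p is None: p,q=tool()
    for P,Q,n in way:
        P=np.array(P); dl=(P-p)/n; rv=(q.inv()*Q).as_rotvec()/n
        for i in range(n):
            print([np.round(q.inv().apply(dl)*100,2).tolist(),np.round(rv,3).tolist()]); q=q*R.from_rotvec(rv)
        p=P; q=Q
E
python3 - <<'E'
from h import *
k=lambda L:[(245+u/3.4,140+v/3.4) for u,v in L]
print(plane('top',k([(583,162),(577,246),(557,160),(612,167),(548,240),(604,246)]),.002))
print(plane('top',k([(570,322),(578,228)]),.036), 'mat',plane('top',k([(63,100),(351,144),(327,314),(32,270)]),.004),'stone',plane('top',k([(186,202)]),.016))
p,q=tool(); print(q.as_matrix().round(3))
plan([((.45,.45,.23),down(100),5),((.5,0,.23),down(45),10),((.49,-.415,.2),down(0),9)])
E
```

```text
[[ 0.621  -0.4354  0.002 ]
 [ 0.5293 -0.4266  0.002 ]
 [ 0.6228 -0.4074  0.002 ]
 [ 0.6159 -0.4666  0.002 ]
 [ 0.5353 -0.3958  0.002 ]
 [ 0.5297 -0.4555  0.002 ]]
[[ 0.4449 -0.409   0.036 ]
 [ 0.5435 -0.4198  0.036 ]] mat [[ 0.6814  0.1282  0.004 ]
 [ 0.6369 -0.1848  0.004 ]
 [ 0.4526 -0.1595  0.004 ]
 [ 0.4951  0.1548  0.004 ]] stone [[ 0.5688 -0.0082  0.016 ]]
[[-0.896  0.445 -0.001]
 [ 0.445  0.896 -0.002]
 [-0.    -0.002 -1.   ]]
[[-4.06, -1.43, 0.01], [-0.0, 0.0, 0.187]]
[[-4.25, -0.65, 0.01], [-0.0, 0.0, 0.187]]
[[-4.3, 0.16, 0.01], [-0.0, 0.0, 0.187]]
[[-4.2, 0.95, 0.01], [-0.0, 0.0, 0.187]]
[[-3.95, 1.72, 0.01], [-0.0, 0.0, 0.187]]
[[-4.52, -0.29, 0.0], [0.0, 0.0, 0.096]]
[[-4.53, 0.15, 0.0], [0.0, 0.0, 0.096]]
[[-4.49, 0.58, 0.0], [0.0, 0.0, 0.096]]
[[-4.41, 1.01, 0.0], [0.0, 0.0, 0.096]]
[[-4.3, 1.42, 0.0], [0.0, 0.0, 0.096]]
[[-4.14, 1.83, 0.0], [0.0, 0.0, 0.096]]
[[-3.95, 2.22, 0.0], [0.0, 0.0, 0.096]]
[[-3.72, 2.59, 0.0], [0.0, 0.0, 0.096]]
[[-3.45, 2.93, 0.0], [0.0, 0.0, 0.096]]
[[-3.15, 3.25, 0.0], [0.0, 0.0, 0.096]]
[[-3.34, 3.18, 0.33], [0.0, 0.0, 0.087]]
[[-3.05, 3.46, 0.33], [0.0, 0.0, 0.087]]
[[-2.74, 3.71, 0.33], [0.0, 0.0, 0.087]]
[[-2.4, 3.94, 0.33], [0.0, 0.0, 0.087]]
[[-2.05, 4.13, 0.33], [0.0, 0.0, 0.087]]
[[-1.68, 4.3, 0.33], [0.0, 0.0, 0.087]]
[[-1.3, 4.43, 0.33], [0.0, 0.0, 0.087]]
[[-0.91, 4.52, 0.33], [0.0, 0.0, 0.087]]
[[-0.51, 4.58, 0.33], [0.0, 0.0, 0.087]]
```

The larger grey spatula is confirmed: its handle runs from crop (570,326) to (578,228) and its blade front is at (583,162). Its pose is about (0.492,-0.417) with yaw -7°. Moving over it now.

```bash
c="python3 -m crank"
$c '[[[-3,-1.5,0],[0,0,0.1]],[[-3.5,-1,0],[0,0,0.12]],[[-4,-0.6,0],[0,0,0.12]],[[-4,-0.1,0],[0,0,0.12]],[[-4,0.4,0],[0,0,0.12]]]' 8.54
$c '[[[-4,0.5,0],[0,0,0.12]],[[-4.2,0.5,0],[0,0,0.12]],[[-4.2,0.6,0],[0,0,0.12]],[[-4.2,0.7,0],[0,0,0.12]],[[-4.2,0.8,0],[0,0,0.12]]]'
$c '[[[-4.1,1,0],[0,0,0.12]],[[-4,1.5,0],[0,0,0.12]],[[-4,2,0],[0,0,0.12]],[[-3.8,2.3,0],[0,0,0.12]],[[-3.5,2.6,0],[0,0,0.12]]]'
python3 - <<'E'
from h import *
plan([((.485,-.417,.2),down(-7),9)])
E
```

```text
clock: 0.6
tcp_pos: [0.4272, 0.4606, 0.231]
orientation: [-1.568, -2.722, 0.001]
contact_force: [0.7, 1.1, -0.1]
grip_width: 0.0851
gripper_force: 0.0
clock: 1.1
tcp_pos: [0.5147, 0.2715, 0.231]
orientation: [2.303, 2.136, -0.001]
contact_force: [0.8, -0.6, -0.4]
grip_width: 0.0856
gripper_force: 0.0
clock: 1.6
tcp_pos: [0.544, 0.056, 0.2312]
orientation: [-2.832, -1.361, 0.0]
contact_force: [0.4, 0.1, -0.5]
grip_width: 0.0857
gripper_force: 0.0
[[-4.51, 2.77, 0.35], [-0.0, 0.0, 0.113]]
[[-4.17, 3.26, 0.35], [-0.0, 0.0, 0.113]]
[[-3.78, 3.71, 0.35], [-0.0, 0.0, 0.113]]
[[-3.33, 4.12, 0.35], [-0.0, 0.0, 0.113]]
[[-2.85, 4.47, 0.35], [-0.0, 0.0, 0.113]]
[[-2.32, 4.76, 0.35], [-0.0, 0.0, 0.113]]
[[-1.77, 4.99, 0.35], [-0.0, 0.0, 0.113]]
[[-1.2, 5.16, 0.35], [-0.0, 0.0, 0.113]]
[[-0.61, 5.26, 0.35], [-0.0, 0.0, 0.113]]
```

```bash
c="python3 -m crank"
$c '[[[-4.2,2.6,0.3],[0,0,0.11]],[[-4,3,0.3],[0,0,0.11]],[[-3.5,3.4,0.3],[0,0,0.11]],[[-3.1,3.8,0.3],[0,0,0.11]],[[-2.7,4,0.3],[0,0,0.11]]]'
$c '[[[-2.3,4.2,0.3],[0,0,0.11]],[[-1.8,4.4,0.3],[0,0,0.11]],[[-1.2,4.4,0.3],[0,0,0.11]],[[-0.6,4.4,0.3],[0,0,0.1]],[[0,0,0],[0,0,0]]]'
$c '[[[0,0,0],[0,0,0]],[[0,0,0],[0,0,0]]]'
python3 - <<'E'
from h import *
a,_=grab('wrist'); save(a,'w1.png')
plan([((.485,-.417,.2),down(-7),1)])
E
```

```text
clock: 2.1
tcp_pos: [0.5134, -0.1874, 0.2161]
orientation: [-3.094, -0.542, -0.0]
contact_force: [0.5, -0.5, 0.3]
grip_width: 0.0855
gripper_force: 0.0
clock: 2.6
tcp_pos: [0.485, -0.3762, 0.2042]
orientation: [3.134, -0.142, -0.003]
contact_force: [-0.1, -0.9, -0.0]
grip_width: 0.0854
gripper_force: 0.0
clock: 2.8
tcp_pos: [0.4891, -0.3679, 0.2038]
orientation: [-3.138, 0.121, 0.001]
contact_force: [-0.0, 0.8, -1.1]
grip_width: 0.0858
gripper_force: 0.0
[[-0.06, 4.96, 0.39], [-0.001, 0.0, 0.046]]
```

View pics/w1.png

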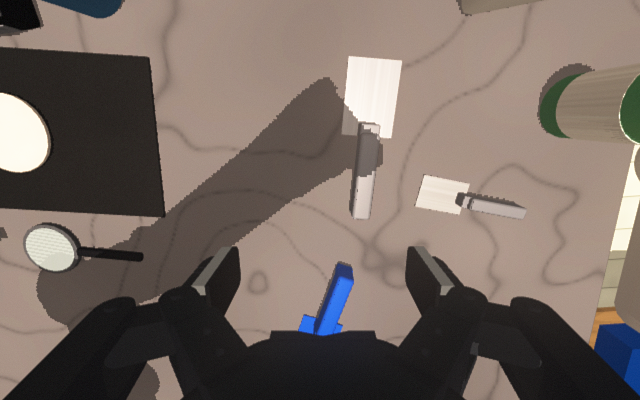

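The wrist view shows the target spatula: blade front edge from (348,56) to (402,60), handle rear at (361,218), handle front near (369,124). The small grey and blue ones are well away.

```bash
python3 - <<'E'
from h import *
print(plane('wrist',[(348,56),(402,60),(343,134),(392,138)],.002), plane('wrist',[(353,205),(371,206),(361,205),(369,130)],.036), plane('wrist',[(148,57),(164,215)],.004))
print(pts('wrist',[(361,200),(368,140)]))
t=plane('wrist',[(375,58)],.002)[0];h=plane('wrist',[(361,205),(369,130)],.036)
for y in (-6,-7): 
  plan([((.484,-.418,.09),down(y),2),((.484,-.418,.01),down(y),3)])
E
```

```text
[[ 0.6241 -0.4063  0.002 ]
 [ 0.6154 -0.466   0.002 ]
 [ 0.5403 -0.3959  0.002 ]
 [ 0.5311 -0.4542  0.002 ]] [[ 0.4616 -0.4007  0.036 ]
 [ 0.4588 -0.4214  0.036 ]
 [ 0.4609 -0.4099  0.036 ]
 [ 0.5444 -0.4217  0.036 ]] [[ 0.64   -0.1857  0.004 ]
 [ 0.4566 -0.1598  0.004 ]]
[[ 0.4668 -0.4101  0.0358]
 [ 0.534  -0.4203  0.0361]]
[[-0.07, 2.54, 5.69], [-0.001, 0.0, 0.014]]
[[-0.04, 2.54, 5.7], [-0.001, 0.0, 0.014]]
[[0.0, 0.0, 2.67], [0.0, 0.0, 0.0]]
[[0.0, 0.0, 2.67], [0.0, 0.0, 0.0]]
[[0.0, 0.0, 2.67], [0.0, 0.0, 0.0]]
[[-0.07, 2.54, 5.69], [-0.001, 0.0, 0.023]]
[[-0.02, 2.54, 5.7], [-0.001, 0.0, 0.023]]
[[0.0, 0.0, 2.67], [0.0, 0.0, 0.0]]
[[0.0, 0.0, 2.67], [0.0, 0.0, 0.0]]
[[0.0, 0.0, 2.67], [0.0, 0.0, 0.0]]
```

```bash
c="python3 -m crank"
$c '[[[-0.1,2.5,3],[0,0,0.03]],[[-0.1,2.4,3],[0,0,0.03]],[[0,0,3],[0,0,0]],[[0,0,2.5],[0,0,0]],[[0,0,2.5],[0,0,0]]]' 5
$c '[[[0,0,2],[0,0,0]],[[0,0,1],[0,0,0]],[[0,0,0],[0,0,0]]]' 
python3 - <<'E'
from h import *
plan([((.483,-.417,.007),down(-8),1)])
E
```

```text
clock: 3.35
tcp_pos: [0.4831, -0.4161, 0.0631]
orientation: [-3.133, 0.214, -0.0]
contact_force: [-0.2, 1.0, -0.7]
grip_width: 0.0498
gripper_force: 0.0
clock: 3.65
tcp_pos: [0.4823, -0.4161, 0.0332]
orientation: [-3.132, 0.215, 0.002]
contact_force: [0.1, 0.6, 0.1]
grip_width: 0.0497
gripper_force: 0.0
[[0.09, 0.08, 2.62], [-0.002, 0.002, 0.002]]
```

```bash
c="python3 -m crank"
$c '[[[0,0.1,1.3],[0,0,0]],[[0,0,1.3],[0,0,0]],[[0,0,0],[0,0,0]]]'
$c '[[[0,0,0],[0,0,0]],[[0,0,0],[0,0,0]],[[0,0,0],[0,0,0]],[[0,0,0],[0,0,0]],[[0,0,0],[0,0,0]]]' 0 80
$c '[[[0,0,0],[0,0,0]],[[0,0,0],[0,0,0]],[[0,0,0],[0,0,0]]]' 
$c '[[[0,0,-2],[0,0,0]],[[0,0,-2],[0,0,0]],[[0,0,-2],[0,0,0]],[[0,0,0],[0,0,0]],[[0,0,0],[0,0,0]]]'
python3 - <<'E'
from h import *
# tip ~ 138mm ahead of tcp along tool x; approach pose: stone near rim at centre-45mm; tip 40mm before it
s=np.array([.5688,-.0082]); d=np.array([.1375,.990]);
for gap in (.04,): print(s-d*(.045+gap+.138))
P=s-d*(.045+.04+.138)
plan([((P[0],P[1],.067),down(82),12)])
E
```

```text
clock: 3.95
tcp_pos: [0.4813, -0.4179, 0.0067]
orientation: [-3.132, 0.218, 0.003]
contact_force: [-0.6, 0.6, 0.2]
grip_width: 0.0499
gripper_force: 0.0
clock: 4.45
tcp_pos: [0.4822, -0.4194, 0.0089]
orientation: [3.133, -0.219, 0.002]
contact_force: [0.3, -0.0, 4.5]
grip_width: 0.021
gripper_force: 78.6
clock: 4.75
tcp_pos: [0.4822, -0.4194, 0.0089]
orientation: [3.133, -0.219, 0.001]
contact_force: [0.0, -0.7, 5.7]
grip_width: 0.0207
gripper_force: 78.8
clock: 5.25
tcp_pos: [0.4819, -0.4186, 0.0679]
orientation: [-3.134, 0.218, 0.0]
contact_force: [0.9, 0.2, -0.9]
grip_width: 0.0207
gripper_force: 77.9
[ 0.5381375 -0.22897  ]
[[0.25, -1.63, 0.01], [-0.0, -0.0, -0.131]]
[[0.46, -1.58, 0.01], [-0.0, -0.0, -0.131]]
[[0.66, -1.51, 0.01], [-0.0, -0.0, -0.131]]
[[0.85, -1.41, 0.01], [-0.0, -0.0, -0.131]]
[[1.03, -1.29, 0.01], [-0.0, -0.0, -0.131]]
[[1.19, -1.14, 0.01], [-0.0, -0.0, -0.131]]
[[1.33, -0.98, 0.01], [-0.0, -0.0, -0.131]]
[[1.44, -0.8, 0.01], [-0.0, -0.0, -0.131]]
[[1.53, -0.6, 0.01], [-0.0, -0.0, -0.131]]
[[1.6, -0.4, 0.01], [-0.0, -0.0, -0.131]]
[[1.64, -0.19, 0.01], [-0.0, -0.0, -0.131]]
[[1.65, 0.03, 0.01], [-0.0, -0.0, -0.131]]
```

```bash
c="python3 -m crank"
$c '[[[0.2,-1.6,0],[0,0,-0.13]],[[0.5,-1.6,0],[0,0,-0.13]],[[0.7,-1.5,0],[0,0,-0.13]],[[0.8,-1.4,0],[0,0,-0.13]],[[1,-1.3,0],[0,0,-0.13]]]'
$c '[[[1.2,-1.1,0],[0,0,-0.13]],[[1.3,-1,0],[0,0,-0.13]],[[1.4,-0.8,0],[0,0,-0.13]],[[1.5,-0.6,0],[0,0,-0.13]],[[1.6,-0.4,0],[0,0,-0.13]]]'
$c '[[[1.6,-0.2,0],[0,0,-0.13]],[[1.6,0,0],[0,0,-0.14]],[[0,0,0],[0,0,0]],[[0,0,0],[0,0,0]]]'
python3 - <<'E'
from h import *
a,_=grab('wrist'); save(a,'w2.png')
plan([((.538,-.229,.067),down(82),1)]); print(tool()[0],tool()[1].as_matrix().round(3))
E
```

```text
clock: 5.75
tcp_pos: [0.5045, -0.339, 0.0668]
orientation: [-3.036, -0.802, 0.003]
contact_force: [0.4, 0.2, -0.7]
grip_width: 0.021
gripper_force: 77.9
clock: 6.25
tcp_pos: [0.5278, -0.2611, 0.0668]
orientation: [-2.621, -1.729, 0.002]
contact_force: [-0.1, 0.2, -1.1]
grip_width: 0.0206
gripper_force: 77.9
clock: 6.65
tcp_pos: [0.5368, -0.2316, 0.0675]
orientation: [-2.374, -2.056, 0.001]
contact_force: [-1.0, -0.7, -0.4]
grip_width: 0.0205
gripper_force: 78.0
[[0.35, 0.08, 0.06], [-0.001, 0.0, -0.005]]
[ 0.53668129 -0.23236768  0.06764611] [[ 0.144  0.99  -0.001]
 [ 0.99  -0.144 -0.   ]
 [-0.    -0.001 -1.   ]]
```

View pics/w2.png

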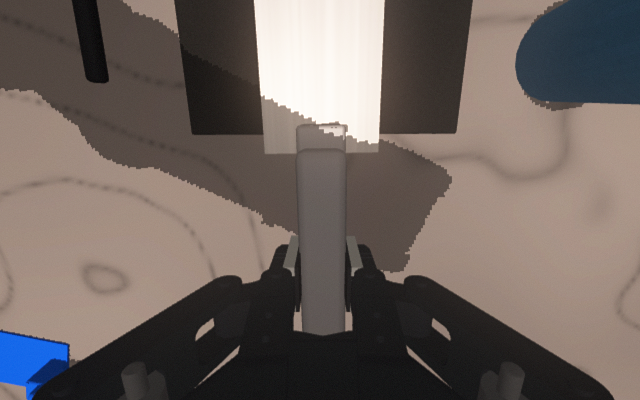

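The blade is held squarely ahead of the gripper, from (255,0)-(383,0) down to its rear edge at (268,153)-(378,153); the tip and stone are out of view. I'll check blade tilt and offset by depth.

```bash
python3 - <<'E'
from h import *
P,Q=tool()
pp=pts('wrist',[(275,145),(370,145),(320,60),(275,80),(370,80),(265,10),(320,10),(375,10),(322,160),(322,250)])
print(Q.inv().apply(pp-P).round(4))
print(Q.inv().apply(plane('wrist',[(266,153),(379,153),(256,4),(383,4),(298,200),(346,200)],.0606)-P).round(4))
a,_=grab('top'); save(a,'t2.png',(240,130,440,280),4)
E
```

```text
[[ 0.0584 -0.024   0.0078]
 [ 0.0584  0.0259  0.0077]
 [ 0.0991 -0.0002  0.0076]
 [ 0.09   -0.0224  0.0072]
 [ 0.09    0.0244  0.0073]
 [ 0.1199 -0.0256  0.007 ]
 [ 0.12   -0.0002  0.0071]
 [ 0.1202  0.0253  0.0076]
 [ 0.0554  0.0008 -0.0262]
 [ 0.0148  0.0008 -0.0268]]
[[ 0.0543 -0.0288  0.0071]
 [ 0.0543  0.0307  0.007 ]
 [ 0.1224 -0.0296  0.007 ]
 [ 0.1224  0.0287  0.007 ]
 [ 0.0285 -0.0125  0.0071]
 [ 0.0285  0.014   0.007 ]]
```

View pics/t2.png

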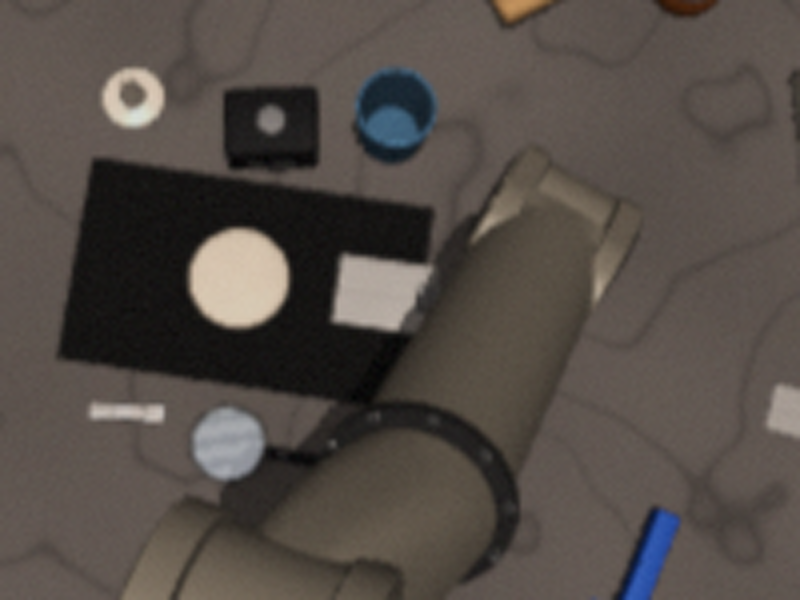

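The top crop shows the blade front edge at (342,254)-(332,322) and the stone centred at (239,278), so it is lined up.

```bash
python3 - <<'E'
from h import *
P,Q=tool(); k=lambda L:[(240+u/4,130+v/4) for u,v in L]
tip=plane('top',k([(337,288)]),.0606)[0]; s=plane('top',k([(239,278)]),.014)[0]; rim=plane('top',k([(188,273),(291,283),(239,228),(239,329)]),.012)
print(tip,Q.inv().apply(tip-P)); print(s,Q.inv().apply(s-P)); print(rim)
g=(Q.inv().apply(s-P)[0]-.045-.139); print('gap',g)
print(plane('top',k([(95,158),(433,210),(60,358)]),.004))
E
```

```text
[ 0.5531 -0.0963  0.0606] [ 0.13734357 -0.00334897  0.0071486 ]
[ 0.5688 -0.0083  0.014 ] [ 0.22671538 -0.0004095   0.05368987]
[[ 0.5731  0.0382  0.012 ]
 [ 0.5652 -0.0555  0.012 ]
 [ 0.6154 -0.0073  0.012 ]
 [ 0.5224 -0.0092  0.012 ]]
gap 0.04271537831758848
[[ 0.6811  0.1274  0.004 ]
 [ 0.6364 -0.1849  0.004 ]
 [ 0.4948  0.1527  0.004 ]]
```

```bash
c="python3 -m crank"
$c '[[[0,0,1.8],[0,0,0]],[[0,0,1.8],[0,0,0]],[[0,0,1.4],[0,0,0]],[[0,0,0],[0,0,0]],[[0,0,0],[0,0,0]]]'
$c '[[[0,0,0.2],[0,0,0]],[[0,0,0],[0,0,0]],[[0,0,0],[0,0,0]]]'
$c '[[[0,0,0.1],[0,0,0]],[[0,0,0],[0,0,0]],[[0,0,0],[0,0,0]]]'
```

```text
clock: 7.25
tcp_pos: [0.5372, -0.232, 0.0182]
orientation: [-2.373, -2.059, 0.001]
contact_force: [0.4, -0.4, -0.8]
grip_width: 0.0205
gripper_force: 78.1
clock: 7.55
tcp_pos: [0.5378, -0.2316, 0.0168]
orientation: [2.371, 2.06, 0.001]
contact_force: [0.4, -0.4, -1.2]
grip_width: 0.0209
gripper_force: 78.1
clock: 7.85
tcp_pos: [0.5375, -0.2315, 0.0153]
orientation: [-2.371, -2.061, -0.0]
contact_force: [-0.1, 1.0, -1.5]
grip_width: 0.0207
gripper_force: 78.1
```

```bash
c="python3 -m crank"
$c '[[[0,0,0.1],[0,0,0]],[[0,0,0],[0,0,0]],[[0,0,0],[0,0,0]]]'
$c '[[[0,0,0.1],[0,0,0]],[[0,0,0],[0,0,0]],[[0,0,0],[0,0,0]]]'
$c '[[[0,0,0.05],[0,0,0]],[[0,0,0],[0,0,0]],[[0,0,0],[0,0,0]]]'
```

```text
clock: 8.15
tcp_pos: [0.5374, -0.2315, 0.0142]
orientation: [-2.371, -2.06, 0.0]
contact_force: [-0.7, -0.1, -0.7]
grip_width: 0.0209
gripper_force: 78.1
clock: 8.45
tcp_pos: [0.5374, -0.2315, 0.0132]
orientation: [-2.371, -2.061, 0.0]
contact_force: [-0.7, 0.4, -0.6]
grip_width: 0.0211
gripper_force: 78.1
clock: 8.75
tcp_pos: [0.5375, -0.2316, 0.0129]
orientation: [2.371, 2.06, 0.0]
contact_force: [0.3, -0.6, -0.5]
grip_width: 0.0207
gripper_force: 78.2
```

```bash
c="python3 -m crank"
$c '[[[1,0,0],[0,0,0]],[[1,0,0],[0,0,0]],[[1,0,0],[0,0,0]],[[0.6,0,0],[0,0,0]],[[0,0,0],[0,0,0]]]'
$c '[[[0.3,0,0],[0,0,0]],[[0.2,0,0],[0,0,0]],[[0.1,0,0],[0,0,0]],[[0,0,0],[0,0,0]],[[0,0,0],[0,0,0]]]'
python3 - <<'E'
from h import *
a,_=grab('top'); save(a,'t3.png',(270,170,350,230),10)
P,Q=tool();print(P)
E
```

```text
clock: 9.25
tcp_pos: [0.543, -0.1937, 0.0128]
orientation: [-2.368, -2.063, -0.001]
contact_force: [-0.2, 0.9, -0.4]
grip_width: 0.0209
gripper_force: 78.2
clock: 9.75
tcp_pos: [0.5433, -0.1902, 0.0128]
orientation: [2.372, 2.06, 0.0]
contact_force: [-0.2, -1.5, 0.7]
grip_width: 0.0208
gripper_force: 78.3
[ 0.54335893 -0.19019551  0.01286579]
```

View pics/t3.png

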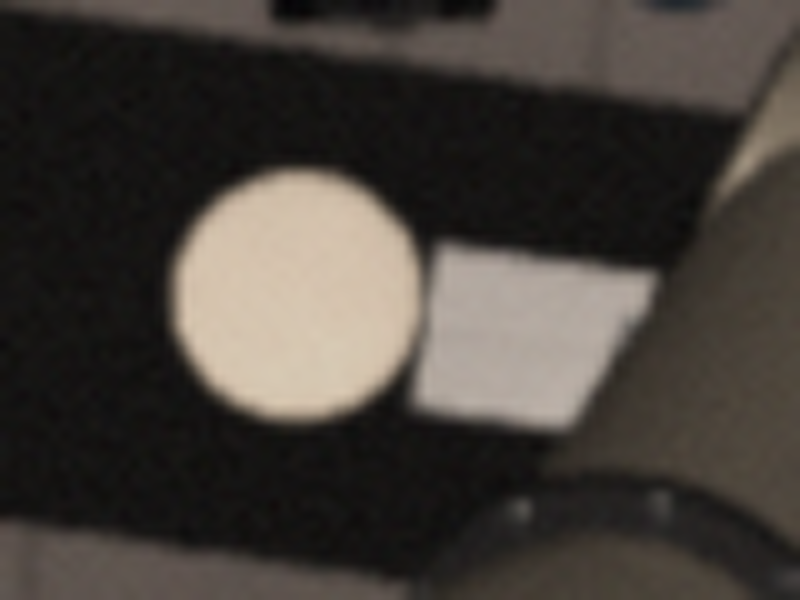

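The blade front edge ((437,242)-(412,410)) sits about 1 px (≈3 mm) short of the stone rim at (420,300). Easing it under.

```bash
c="python3 -m crank"
$c '[[[0.2,0,0],[0,0,0]],[[0.2,0,0],[0,0,0]],[[0,0,0],[0,0,0]],[[0,0,0],[0,0,0]]]'
$c '[[[0.2,0,0],[0,0,0]],[[0,0,0],[0,0,0]],[[0,0,0],[0,0,0]]]'
$c '[[[0.15,0,0],[0,0,0]],[[0,0,0],[0,0,0]],[[0,0,0],[0,0,0]]]'
python3 - <<'E'
from h import *
a,_=grab('top'); save(a,'t4.png',(270,170,350,230),10)
z=a[170:230,270:350].astype(int)
# stone centroid by colour
m=((z[...,0]-z[...,2])>25)&(z[...,0]>150); v,u=np.nonzero(m); print(u.mean()*10,v.mean()*10,m.sum())
b=cv2.imread('pics/t3.png')[...,::-1].astype(int); m=((b[...,0]-b[...,2])>25)&(b[...,0]>150); v,u=np.nonzero(m); print(u.mean(),v.mean(),m.sum()/100)
E
```

```text
clock: 10.2
tcp_pos: [0.544, -0.1856, 0.0128]
orientation: [-2.371, -2.061, -0.0]
contact_force: [0.2, -1.1, 1.4]
grip_width: 0.0207
gripper_force: 78.3
clock: 10.5
tcp_pos: [0.5443, -0.1838, 0.0128]
orientation: [-2.371, -2.061, -0.0]
contact_force: [0.2, -0.4, 0.9]
grip_width: 0.0206
gripper_force: 78.3
clock: 10.8
tcp_pos: [0.5444, -0.1826, 0.0128]
orientation: [2.371, 2.06, 0.0]
contact_force: [0.3, -1.2, 1.5]
grip_width: 0.0206
gripper_force: 78.4
294.3628509719223 291.55507559395244 463
298.2397568761205 295.58850408850407 457.38
```

View pics/t4.png

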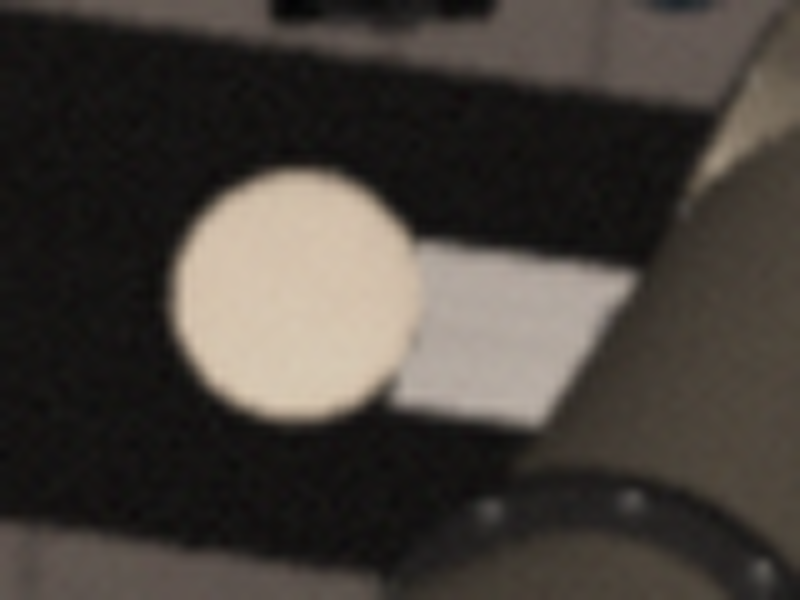

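Stone hasn't moved; the blade is about 4 mm under the rim. One more nudge, then the first part of the tipping arc.

```bash
c="python3 -m crank"
$c '[[[0.15,0,0],[0,0,0]],[[0,0,0],[0,0,0]],[[0,0,0],[0,0,0]]]'
$c '[[[0.05,0,-0.4],[0,0,0]],[[0.1,0,-0.5],[0,0,0]],[[0.1,0,-0.5],[0,0,0]],[[0,0,0],[0,0,0]],[[0,0,0],[0,0,0]]]'
python3 - <<'E'
from h import *
a,_=grab('top'); b,_=grab('scene')
A=cv2.resize(a[165:235,265:355],(720,560)); save(A[:300],'x.png')
B=cv2.resize(b[180:270,280:400],(400,300),interpolation=cv2.INTER_CUBIC); A=cv2.resize(a[170:230,270:350],(400,300),interpolation=cv2.INTER_CUBIC); save(np.hstack([A,B]),'m5.png')
E
```

```text
clock: 11.15
tcp_pos: [0.5447, -0.181, 0.0128]
orientation: [2.371, 2.061, 0.0]
contact_force: [-1.3, -1.1, 2.4]
grip_width: 0.0204
gripper_force: 78.4
clock: 11.65
tcp_pos: [0.5451, -0.1782, 0.027]
orientation: [2.371, 2.061, 0.001]
contact_force: [-0.8, 0.5, -1.8]
grip_width: 0.021
gripper_force: 78.1
```

View pics/m5.png

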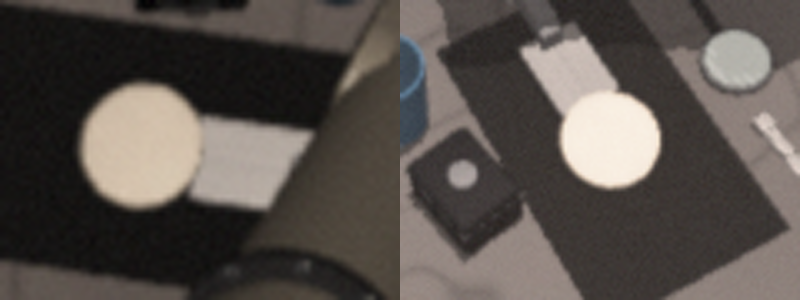

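The stone overlaps the blade in both views. I'll check its tilt from depth.

```bash
cat >> h.py <<'E'
def tilt(n='top'):
    z=np.load(f'{n}.npz'); a=z['im'].astype(int)
    B=(255,160,345,240) if n=='top' else (300,190,400,280)
    m=np.zeros(a.shape[:2],bool); m[B[1]:B[3],B[0]:B[2]]=((a[...,0]-a[...,2]>25)&(a[...,0]>150)&(z['d']>0))[B[1]:B[3],B[0]:B[2]]
    m=cv2.erode(m.astype(np.uint8),np.ones((3,3)))>0
    v,u=np.nonzero(m); mm=optics.camera_model(n); f=200/np.tan(np.radians(mm['vertical_fov'])/2); q=z['d'][v,u]
    X=(np.stack([(u-mm['cx'])/f*q,(v-mm['cy'])/f*q,q],1)-np.array(mm['t']))@np.array(mm['R'])
    c=np.median(X,0); X=X[np.linalg.norm(X-c,axis=1)<.06]; c=X.mean(0); w,V=np.linalg.eigh(np.cov((X-c).T)); nrm=V[:,0]*np.sign(V[2,0])
    print(n,len(X),'c',c.round(4),'n',nrm.round(3),'deg',np.degrees(np.arccos(nrm[2])).round(1),'z',X[:,2].min().round(3),X[:,2].max().round(3),'rms',np.sqrt(w[0]).round(4))
E
python3 -c "
from h import *
tilt('top');tilt('scene')"
```

```text
top 341 c [ 0.5702 -0.0029  0.0224] n [0.023 0.187 0.982] deg 10.8 z 0.01 0.035 rms 0.0031
  return _methods._mean(a, axis=axis, dtype=dtype,
  ret = um.true_divide(
h.py:47: RuntimeWarning: Mean of empty slice.
  c=np.median(X,0); X=X[np.linalg.norm(X-c,axis=1)<.06]; c=X.mean(0); w,V=np.linalg.eigh(np.cov((X-c).T)); nrm=V[:,0]*np.sign(V[2,0])
  avg = a.mean(axis, **keepdims_kw)
h.py:47: RuntimeWarning: Degrees of freedom <= 0 for slice
  c=np.median(X,0); X=X[np.linalg.norm(X-c,axis=1)<.06]; c=X.mean(0); w,V=np.linalg.eigh(np.cov((X-c).T)); nrm=V[:,0]*np.sign(V[2,0])
  c *= np.true_divide(1, fact)
  c *= np.true_divide(1, fact)
Traceback (most recent call last):
  File "h.py", line 47, in tilt
    c=np.median(X,0); X=X[np.linalg.norm(X-c,axis=1)<.06]; c=X.mean(0); w,V=np.linalg.eigh(np.cov((X-c).T)); nrm=V[:,0]*np.sign(V[2,0])
                                                                            ~~~~~~~~~~~~~~^^^^^^^^^^^^^^^^^
numpy.linalg.LinAlgError: Eigenvalues did not converge
```

It is tilted 10.8°, so the lift works. Continuing the arc to about 40°.

```bash
c="python3 -m crank"
$c '[[[0.15,0,-0.5],[0,0,0]],[[0.15,0,-0.5],[0,0,0]],[[0.2,0,-0.5],[0,0,0]],[[0,0,0],[0,0,0]],[[0,0,0],[0,0,0]]]'
python3 -c "
from h import *
grab('top');tilt('top')"
$c '[[[0.4,0,-0.5],[0,0,0]],[[0.4,0,-0.5],[0,0,0]],[[0.4,0,-0.5],[0,0,0]],[[0,0,0],[0,0,0]],[[0,0,0],[0,0,0]]]'
python3 -c "
from h import *
grab('top');tilt('top')"
```

```text
clock: 12.25
tcp_pos: [0.5458, -0.1735, 0.0421]
orientation: [2.371, 2.061, 0.001]
contact_force: [-0.2, -0.2, -1.2]
grip_width: 0.0206
gripper_force: 78.2
top 300 c [0.5701 0.0013 0.0291] n [0.041 0.379 0.925] deg 22.4 z 0.011 0.046 rms 0.0027
clock: 12.8
tcp_pos: [0.5475, -0.1614, 0.057]
orientation: [2.371, 2.061, 0.001]
contact_force: [-0.1, 0.2, -0.2]
grip_width: 0.0209
gripper_force: 78.1
top 278 c [0.5718 0.0091 0.0384] n [0.076 0.557 0.827] deg 34.2 z 0.015 0.061 rms 0.0024
```

```bash
c="python3 -m crank"
$c '[[[0.5,0,-0.5],[0,0,0]],[[0.55,0,-0.45],[0,0,0]],[[0.55,0,-0.4],[0,0,0]],[[0.55,0,-0.4],[0,0,0]],[[0.55,0,-0.4],[0,0,0]]]'
python3 -c "
from h import *
grab('top');tilt('top')"
$c '[[[0.5,0,-0.1],[0,0,0]],[[0.5,0,-0.1],[0,0,0]],[[0,0,0],[0,0,0]],[[0,0,0],[0,0,0]]]'
python3 -c "
from h import *
grab('top');tilt('top');a,_=grab('scene'); save(a,'s6.png',(250,140,430,275),4)"
```

```text
clock: 13.35
tcp_pos: [0.5513, -0.1342, 0.0787]
orientation: [2.371, 2.061, 0.0]
contact_force: [-0.2, 0.3, 0.1]
grip_width: 0.0207
gripper_force: 78.0
top 18 c [0.5655 0.012  0.0758] n [0.121 0.85  0.512] deg 59.2 z 0.066 0.083 rms 0.0018
clock: 13.8
tcp_pos: [0.5524, -0.125, 0.0802]
orientation: [-2.371, -2.061, 0.0]
contact_force: [0.2, -0.6, -1.5]
grip_width: 0.0208
gripper_force: 78.1h.py:47: RuntimeWarning: Degrees of freedom <= 0 for slice
  c=np.median(X,0); X=X[np.linalg.norm(X-c,axis=1)<.06]; c=X.mean(0); w,V=np.linalg.eigh(np.cov((X-c).T)); nrm=V[:,0]*np.sign(V[2,0])
  c *= np.true_divide(1, fact)
  c *= np.true_divide(1, fact)
Traceback (most recent call last):
  File "h.py", line 47, in tilt
    c=np.median(X,0); X=X[np.linalg.norm(X-c,axis=1)<.06]; c=X.mean(0); w,V=np.linalg.eigh(np.cov((X-c).T)); nrm=V[:,0]*np.sign(V[2,0])
                                                                            ~~~~~~~~~~~~~~^^^^^^^^^^^^^^^^^
numpy.linalg.LinAlgError: Eigenvalues did not converge
```

```bash
c="python3 -m crank"
cat >> h.py <<'E'
def blob(n,lo=.010):
    grab(n); z=np.load(f'{n}.npz'); mm=optics.camera_model(n); f=200/np.tan(np.radians(mm['vertical_fov'])/2)
    v,u=np.mgrid[0:400,0:640]; q=z['d']; X=(np.stack([(u-mm['cx'])/f*q,(v-mm['cy'])/f*q,q],-1)-np.array(mm['t']))@np.array(mm['R'])
    k=(q>0)&(X[...,2]>lo)&(X[...,2]<.12)&(X[...,0]>.48)&(X[...,0]<.645)&(X[...,1]>-.06)&(X[...,1]<.2)&(z['im'][...,0]>110)
    X=X[k]; C=z['im'][k].astype(int); w=C[:,0]-C[:,2]>20
    for nm,Y in (('warm',X[w]),('all',X)):
        if len(Y)>3: print(n,nm,len(Y),Y.mean(0).round(4),Y.min(0).round(3),Y.max(0).round(3))
E
python3 -c "
from h import *
blob('top');blob('scene')"
$c '[[[0.45,0,0],[0,0,0]],[[0.45,0,0],[0,0,0]],[[0.4,0,0],[0,0,0]],[[0,0,0],[0,0,0]]]'
python3 -c "
from h import *
blob('top');blob('scene')"
```

```text
top warm 165 [0.5722 0.0261 0.0643] [ 0.533 -0.022  0.027] [0.615 0.047 0.09 ]
top all 452 [ 0.5697 -0.0032  0.0698] [ 0.533 -0.06   0.027] [0.615 0.047 0.09 ]
scene warm 628 [0.576  0.0255 0.0562] [ 0.53  -0.058  0.011] [0.619 0.051 0.091]
scene all 984 [0.5716 0.0061 0.0627] [ 0.53  -0.06   0.011] [0.619 0.051 0.099]
clock: 14.35
tcp_pos: [0.5545, -0.111, 0.0802]
orientation: [-2.37, -2.062, -0.001]
contact_force: [-0.1, -0.3, -1.2]
grip_width: 0.0204
gripper_force: 78.1
top warm 74 [0.5714 0.0296 0.0819] [ 0.536 -0.029  0.062] [0.609 0.041 0.095]
top all 355 [0.5705 0.0029 0.075 ] [ 0.536 -0.042  0.012] [0.609 0.041 0.095]
scene warm 550 [0.5763 0.0308 0.0604] [ 0.533 -0.058  0.011] [0.62  0.052 0.095]
scene all 953 [0.572  0.0095 0.0671] [ 0.532 -0.06   0.011] [0.62  0.052 0.11 ]
```

The stone is standing at about 78°, leaning on the blade with its top at z≈95 mm. Pushing it gently past vertical.

```bash
c="python3 -m crank"
$c '[[[0.4,0,0],[0,0,0]],[[0.3,0,0],[0,0,0]],[[0.3,0,0],[0,0,0]],[[0,0,0],[0,0,0]],[[0,0,0],[0,0,0]]]'
python3 -c "
from h import *
blob('top');blob('scene')"
$c '[[[0.3,0,0],[0,0,0]],[[0.3,0,0],[0,0,0]],[[0.3,0,0],[0,0,0]],[[0,0,0],[0,0,0]],[[0,0,0],[0,0,0]]]'
python3 -c "
from h import *
blob('top');blob('scene')"
```

```text
clock: 14.95
tcp_pos: [0.5557, -0.1022, 0.0803]
orientation: [-2.371, -2.061, 0.0]
contact_force: [0.3, -0.4, -1.1]
grip_width: 0.0205
gripper_force: 78.1
top warm 56 [0.5663 0.0389 0.0846] [ 0.533 -0.025  0.061] [0.604 0.051 0.099]
top all 336 [0.571  0.0121 0.0754] [ 0.533 -0.032  0.061] [0.604 0.051 0.099]
scene warm 444 [0.5714 0.0382 0.0636] [ 0.527 -0.047  0.011] [0.612 0.055 0.096]
scene all 878 [0.5696 0.0145 0.0693] [ 0.527 -0.053  0.01 ] [0.612 0.055 0.11 ]
clock: 15.55
tcp_pos: [0.557, -0.0932, 0.0803]
orientation: [-2.371, -2.061, -0.0]
contact_force: [0.5, -1.1, -0.2]
grip_width: 0.0207
gripper_force: 78.0
top warm 236 [0.5695 0.0664 0.0611] [0.531 0.003 0.018] [0.611 0.085 0.09 ]
top all 497 [0.5715 0.0401 0.0671] [ 0.531 -0.021  0.018] [0.611 0.085 0.09 ]
scene warm 401 [0.5759 0.0667 0.0571] [ 0.532 -0.037  0.019] [0.617 0.11  0.079]
scene all 864 [0.5718 0.0319 0.0671] [ 0.529 -0.056  0.01 ] [0.617 0.11  0.11 ]
```

```bash
c="python3 -m crank"
$c '[[[0,0,0],[0,0,0]],[[0,0,0],[0,0,0]],[[0,0,0],[0,0,0]]]'
python3 -c "
from h import *
blob('top');blob('scene')"
```

```text
clock: 15.95
tcp_pos: [0.5569, -0.0935, 0.0803]
orientation: [-2.371, -2.061, 0.0]
contact_force: [-0.8, -0.1, -0.8]
grip_width: 0.0208
gripper_force: 78.1
top warm 439 [0.5759 0.0979 0.0158] [0.533 0.053 0.01 ] [0.62  0.141 0.026]
top all 705 [0.5749 0.0668 0.0375] [ 0.533 -0.021  0.01 ] [0.62  0.141 0.08 ]
scene warm 823 [0.5757 0.085  0.0248] [ 0.53  -0.037  0.01 ] [0.62  0.142 0.079]
scene all 1245 [0.5731 0.0564 0.0423] [ 0.53  -0.044  0.01 ] [0.62  0.142 0.11 ]
```

The stone lies turned over at about (0.576, 0.097), roughly (-6, +113) mm in the mat frame and within limits. Backing off to lay the spatula on the ledge beyond the mat's -y end.

```bash
c="python3 -m crank"
$c '[[[-2,0,0],[0,0,0]],[[-3,0,0],[0,0,0]],[[-3,0,0],[0,0,0]],[[-3,0,0],[0,0,0]],[[-3,0,0],[0,0,0]]]'
$c '[[[-3,0,0],[0,0,0]],[[-3,0,0],[0,0,0]],[[-2.5,0,0],[0,0,0]],[[-1,0,0],[0,0,0]],[[0,0,0],[0,0,0]]]'
$c '[[[0,0,2],[0,0,0]],[[0,0,2],[0,0,0]],[[0,0,1.5],[0,0,0]],[[0,0,0],[0,0,0]],[[0,0,0],[0,0,0]]]'
python3 -c "
from h import *
print(tool()[0]); blob('top'); tilt('top'); blob('scene'); a=np.load('top.npz')['im']
b=np.load('scene.npz')['im']; A=cv2.resize(a[140:290,240:440],(400,300),interpolation=cv2.INTER_CUBIC); B=cv2.resize(b[150:300,260:460],(400,300),interpolation=cv2.INTER_CUBIC); save(np.hstack([A,B]),'m7.png')"
```

```text
clock: 16.55
tcp_pos: [0.5372, -0.2331, 0.0803]
orientation: [2.371, 2.061, 0.0]
contact_force: [0.7, 0.3, -1.4]
grip_width: 0.0203
gripper_force: 78.1
clock: 17.05
tcp_pos: [0.5235, -0.3275, 0.0803]
orientation: [2.374, 2.057, -0.001]
contact_force: [-0.7, -0.1, -1.4]
grip_width: 0.0208
gripper_force: 78.1
clock: 17.55
tcp_pos: [0.5245, -0.3253, 0.0253]
orientation: [-2.37, -2.061, -0.0]
contact_force: [0.2, -0.2, -0.6]
grip_width: 0.0207
gripper_force: 78.1
[ 0.52448203 -0.32527836  0.02532521]
top warm 424 [0.5763 0.0976 0.0157] [0.532 0.056 0.01 ] [0.622 0.14  0.025]
top all 424 [0.5763 0.0976 0.0157] [0.532 0.056 0.01 ] [0.622 0.14  0.025]
top 369 c [0.5746 0.0978 0.0156] n [-0.001  0.016  1.   ] deg 0.9 z 0.006 0.025 rms 0.0033
scene warm 700 [0.5762 0.0984 0.0162] [0.53  0.052 0.01 ] [0.62  0.14  0.023]
scene all 700 [0.5762 0.0984 0.0162] [0.53  0.052 0.01 ] [0.62  0.14  0.023]
```

View pics/m7.png

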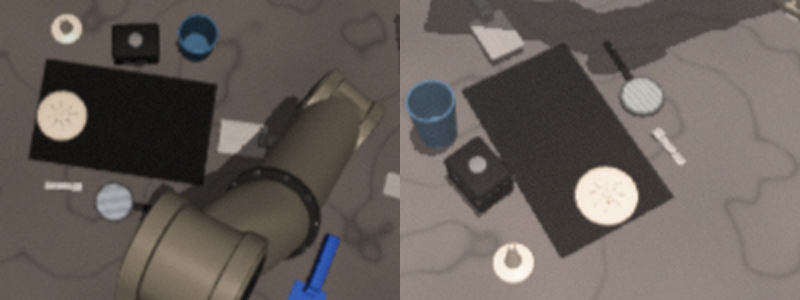

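The stone lies flat with its boss and rays up at (62,115), wholly on the mat, and the bystanders are in place. The blade at (240,137) is clear of the mat, so I'll lay it down.

```bash
c="python3 -m crank"
$c '[[[0,0,0.8],[0,0,0]],[[0,0,0.5],[0,0,0]],[[0,0,0],[0,0,0]],[[0,0,0],[0,0,0]]]'
$c '[[[0,0,0.2],[0,0,0]],[[0,0,0.1],[0,0,0]],[[0,0,0],[0,0,0]],[[0,0,0],[0,0,0]]]'
```

```text
clock: 18.05
tcp_pos: [0.524, -0.3261, 0.0121]
orientation: [-2.371, -2.06, 0.0]
contact_force: [-0.2, -0.1, -1.3]
grip_width: 0.0206
gripper_force: 78.1
clock: 18.45
tcp_pos: [0.5242, -0.3261, 0.0093]
orientation: [2.371, 2.06, 0.0]
contact_force: [-0.4, -0.6, -1.2]
grip_width: 0.0207
gripper_force: 78.1
```

Essentially on the ledge; release with a partial opening, then rise.

```bash
c="python3 -m crank"
$c '[[[0,0,0.05],[0,0,0]],[[0,0,0],[0,0,0]],[[0,0,0],[0,0,0]]]'
$c '[[[0,0,0],[0,0,0]],[[0,0,0],[0,0,0]],[[0,0,0],[0,0,0]],[[0,0,0],[0,0,0]],[[0,0,0],[0,0,0]]]' 5 20
$c '[[[0,0,-0.5],[0,0,0]],[[0,0,-1.5],[0,0,0]],[[0,0,-2.5],[0,0,0]],[[0,0,-3],[0,0,0]],[[0,0,-3],[0,0,0]]]'
$c '[[[0,0,-3],[0,0,0]],[[0,0,0],[0,0,0]],[[0,0,0],[0,0,0]],[[0,0,0],[0,0,0]]]'
python3 - <<'E'
from h import *
grab('wrist'); P,Q=tool()
# spatula heights ahead of the gripper
z=np.load('wrist.npz'); m=optics.camera_model('wrist'); 
print(pts('wrist',[(322,v) for v in range(20,260,30)]),P)
blob('top'); tilt('top')
E
```

```text
clock: 18.75
tcp_pos: [0.5242, -0.3262, 0.0089]
orientation: [2.371, 2.06, 0.0]
contact_force: [-0.2, 1.0, 0.6]
grip_width: 0.0208
gripper_force: 78.4
clock: 19.25
tcp_pos: [0.5242, -0.3261, 0.0088]
orientation: [-2.371, -2.061, -0.0]
contact_force: [-0.0, -0.5, 0.6]
grip_width: 0.0501
gripper_force: 0.0
clock: 19.75
tcp_pos: [0.5241, -0.3262, 0.116]
orientation: [2.371, 2.06, 0.0]
contact_force: [0.1, -0.1, 0.1]
grip_width: 0.0502
gripper_force: 0.0
clock: 20.15
tcp_pos: [0.5237, -0.3257, 0.1435]
orientation: [-2.371, -2.06, 0.0]
contact_force: [-1.2, 0.8, 0.5]
grip_width: 0.0502
gripper_force: 0.0
[[ 5.458e-01 -1.720e-01 -2.000e-04]
 [ 5.423e-01 -1.963e-01  1.800e-03]
 [ 5.388e-01 -2.213e-01  1.300e-03]
 [ 5.350e-01 -2.479e-01  1.300e-03]
 [ 5.315e-01 -2.735e-01  3.570e-02]
 [ 5.278e-01 -2.997e-01  3.570e-02]
 [ 5.238e-01 -3.276e-01  3.530e-02]
 [ 5.196e-01 -3.571e-01  3.580e-02]] [ 0.52352465 -0.3256023   0.14307209]
top warm 420 [0.5763 0.0975 0.0157] [0.532 0.056 0.01 ] [0.621 0.14  0.025]
top all 420 [0.5763 0.0975 0.0157] [0.532 0.056 0.01 ] [0.621 0.14  0.025]
top 342 c [0.5763 0.0978 0.0155] n [-0.019 -0.002  1.   ] deg 1.1 z 0.006 0.025 rms 0.0036
```

The spatula is flat (blade z≈1.5 mm, handle top z≈35.7 mm) and released. Handing in.

```bash
python3 -c "
from h import *
print(r.hand_in())"
```

```text
the job is handed in; nothing more can be done
None
```

I turned the stone over with the spatula: it lies flat, moulded face up and wholly on the mat, with the spatula laid flat on the ledge and released. The job is handed in, but no verdict came back.

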